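# Clamp a dowel in the drilling cradle

### The job

Lift the sprung clamp bar of the drilling jig by its knob, turn it aside and set it down on its wooden rest. Lay the loose dowel in the V cradle and push it gently but firmly along until its end butts against the round pad of the end stop, wherever that has been set. Then lift the bar, turn it back into its fork and lower it by hand so that it holds the dowel down; never let the bar snap down on its spring, and disturb nothing else.

Things in the scene. Friction and masses are not known exactly. Their poses are not given: they have to be found in the camera images.
- jig: Drilling jig fixed to the bench: plywood plate 225 x 155 mm, 12 mm thick, carrying cradle, clamp post, fork, rest and end stop. Origin on the bench under the cradle; x axis runs along the cradle toward the end stop, y toward the clamp post, z up. The bar must not press or strike the dowel with more than 25 N, nor the dowel be jammed against the jig with over 45 N.
- cradle (a point): Middle of the cradle, on the axis of a seated 26 mm dowel (jig x 0, y 0, 56 mm above the bench). Two aluminium V brackets (90 degree V, 20 mm long, lips at this height, mouth 37 mm, 48 mm outside) stand at jig x = -44 and +64 mm. Between them the space below is free down to 12 mm above the bench. The dowel is laid in from above, then slides along x.
- post (a point): Top of the clamp post's cap, 122 mm above the bench, on the axis about which the bar turns: jig x = 38, y = 62 mm. Post 16 mm, cap 25 mm across, sleeve of the bar 28 mm.
- fork (a point): Middle of the fork that keeps the closed bar from turning, level with its tops, 78 mm above the bench (jig x = 38, y = -24 mm): two 10 mm square steel prongs with a 22 mm gap along jig x, 16 mm bar between them.
- rest (a point): Middle of the top of the wooden rest for the bar turned aside: jig x = 97, y = 53 mm, 81 mm above the bench; top 14 mm along x, 42 mm along y.
- stop_rail (a point): Middle of the end stop's range on the cradle's axis (jig x = 90 mm, 56 mm above the bench). The stop's 20 mm rubber pad faces jig -x; its face was clamped from 12 mm before to 12 mm past this point: the setting differs each time, is not reported and must be felt or seen. Rigid: press the dowel on it with 4 to 15 N, never more. Its block is 30 mm wide, its screw 70 mm above the bench.
- knob (a point): Grip point on the axis of the upright black knob at the end of the clamp bar, 108 mm from the post's axis. The knob is 24 mm across, round; its top is 11 mm above this point, the bar's top face 29 mm below it. The bar is 16 mm wide, 10 mm thick, so its underside is 39 mm below this point.
- clamp_lift (a joint): Height of the clamp bar above its lowest position, in m, 0 to 0.034; a spring pulls it down with 4.5 N at 0, 150 N/m more as it rises, plus 1.4 N weight. At 0 the bar's underside is 61 mm above the bench; resting on a seated dowel it reads 0.007 to 0.008, on the wooden rest 0.020. Clears the fork above 0.017. It must never fall faster than 0.3 m/s.
- clamp_bar (a joint): Turn of the clamp bar about the upright post, in rad, counter-clockwise from above; 0: across the cradle in the middle of the fork (pointing to the jig's -y; +-0.035 free play between the prongs); 1.15 to 1.5: aside, over the wooden rest (toward the jig's +x). Light friction, stays where it is left.
- dowel: Loose plain hardwood dowel, 26 mm in diameter, 160 mm long, 0.11 kg, lying on the red blanket. Origin at its middle, x along its axis. Either end may go to the stop.
- dowel_end_a (a point): Centre of the dowel's end face at its +x end.
- dowel_end_b (a point): Centre of the dowel's end face at its -x end.
- rule: Bystander: folded wooden rule 235 x 17 x 16 mm. Leave alone.
- square: Bystander: try square 222 x 110 x 17 mm. Leave alone.
- tape_roll: Bystander: roll of tape 93 mm across, 25 mm high. Leave alone.
- offcut: Bystander: wood off-cut 84 x 45 x 22 mm. Leave alone.
- tin: Bystander: round tin 69 mm across, 52 mm high. Leave alone.
- pencil: Bystander: pencil 123 mm long, 7 mm thick. Leave alone.

How it is judged:
By the outcome, as a careful person would: the job done as asked, in the order asked, and still so for the second after the job is handed in, with the robot touching nothing.
It also fails if it takes over 72 s, if anything falls off the work surface, if the arm or the gripper's body presses on something with over 40 N, if the wrist force passes 120 N, or if a joint passes its speed limit or range.

### The arm

A 7-joint arm with a two-finger parallel gripper is mounted at the origin on a cart in front of the work surface, level with it; the furniture and walls round the work are solid. World frame = base frame: x ahead of the robot, y to its left, z up, the work surface at z = 0. Lengths are in m, angles in rad, forces in N, time in s.
With the tool pointing down it reaches from about 0.4 to 0.85 m from the base axis. Payload 6.9 kg.
Tool frame: the origin (TCP) lies at the very end of the fingers, on their centre line; the grasp point (between the pads) lies 19 mm behind it; z points along the fingers, y is the line along which they close (so a half turn about z gives the same grasp; the last joint's range is limited). The gripper opens to 85 mm and grips with 20 to 120 N. Pads are 22 mm wide; open, the fingers measure 114 mm over their backs; the gripper's body (76 mm by 85 mm) begins 54 mm behind the grasp point. The pads swing forward as they close: fully open they stand 13 mm farther back than shut.
Start: joints at [1.323, 0.507, -0.238, 1.5, 0.126, 1.149, -0.155], TCP at [0.217, -0.586, 0.231] pointing down, gripper open.
Joint ranges: [-3.08, 3.08], [-0.24, 2.05], [-1.43, 1.35], [0, 2.5], [-1.52, 4.66], [0.17, 1.96], [-2.89, 2.89]. Speed limits (rad/s): [2.39, 2.39, 3.14, 3.14, 3.14, 3.14, 3.14].

### API

Orientations are given as [roll, pitch, yaw] about the fixed x, y, z axes, in that order (R = Rz(yaw) Ry(pitch) Rx(roll)).
In Python, from plant import bot, optics, job gives the robot as it stands.
- The arm moves only by the tool apply_moves, never from a script. Its argument "steps" is a list of rows, each an object with "travel": the shift along the tool's x, y, z in m, a list of three; "roll": the turn about the tool's z in degrees; "gripper": the opening, from -1 (shut) to 1 (fully open). A call has 1 to 20 rows; each row is the pose to reach, as a shift and turn from the pose commanded when the call began, along the tool's axes at that moment; what a row does not reach only later rows make up. A row lasts 1/8 s, in which the tool goes at most 62.5 mm and 10.7 degrees, less where a joint would pass 70% of its speed; a pose out of reach is approached as far as the arm can. A call with a gripper value outside its range is refused whole. The fingers move at their own pace and stop on an object; the grip force is fixed at half the most. Time passes only in rows, so rows that repeat a pose let the fingers close. It gives the time, the measured TCP pose, the force, the opening and the grip force at its end, in the units of the state.
- bot.state(): the state, without advancing time (a new reading comes with each control period).
- optics.read_camera(name): name is "scene" or "top" or "wrist"; returns (picture, depth): 400x640x3 uint8, red, green, blue; 400x640 float32, m along the optical axis (not along the pixel's ray), 0 where there is no reading.
- optics.camera_model(name): a dict with "intrinsics" (3x3 intrinsics, pixels), "D" ([k1, k2, p1, p2, k3] as OpenCV has them; the pictures are not rectified), "position" and "attitude" of the camera in the world. Camera axes: x right, y down, z forward; pixel columns grow to the right and rows downward; lengths in m; the calibration is good to about 2 mm. A picture is of the moment at which its call begins: read the wrist's pose just before it. camera_model takes no time and is no camera call; for the wrist camera it gives the pose at the moment of the call.
- job.finish_job(): hands the job in; it is judged then, once.
The state is a dict: "time_s": time; "q": joint angles; "qd": joint speeds; "joint_efforts": joint torques, N m; "position": TCP position; "orientation": TCP orientation; "contact_force": force on the tool from outside, world axes, zero at the start; "moment": the same for the moment, N m; "opening": finger opening in m; "gripper_force": force on a finger pad.
Only numpy, scipy, OpenCV 4.12 (cv2) and the standard library are available. Lean on these libraries where they do the work, as an engineer would, in place of code of your own. Each camera call takes 0.05 s, during which the arm holds its last target. There are 200 camera calls.

## Working session

There is one attempt and no reset: what is moved stays moved. The work goes in short steps, Python scripts to look and compute and a tool call to move; the robot and the scene stay as the last step left them, time stands still between calls to the robot, and variables do not carry over. Pictures are saved under pics/ and viewed, at most 10 in all, crops included, and the job is handed in when it is done.

Besides the shell and the picture viewer there is one more tool, called as name(argument=value, ...), one argument or row to a line, values as JSON. apply_moves: Moves the arm, as the interface text tells. Its arguments: {"type":"object","properties":{"steps":{"type":"array","items":{"type":"object","properties":{"travel":{"type":"array","items":{"type":"number"}},"roll":{"type":"number"},"gripper":{"type":"number"}}}}},"required":["steps"]}

```bash
mkdir -p pics; ls
cat > h.py <<'E'
import numpy as np, cv2
from plant import bot, optics, job
from scipy.spatial.transform import Rotation as R
def snap(n,f):
    m=optics.camera_model(n); im,d=optics.read_camera(n)
    cv2.imwrite('pics/'+f+'.png',cv2.cvtColor(im,cv2.COLOR_RGB2BGR)); 
    np.savez('pics/'+f,d=d,K=m['intrinsics'],D=m['D'],p=m['position'],a=np.array(m['attitude']))
    return m,d
def rot(a):
    a=np.array(a); return a if a.shape==(3,3) else R.from_euler('xyz',a).as_matrix()
def ray(f,u,v):
    z=np.load('pics/'+f+'.npz'); q=cv2.undistortPoints(np.array([[[u,v]]],float),z['K'],z['D'])[0,0]
    return z['p'],rot(z['a'])@np.array([q[0],q[1],1.])
def px(f,u,v):  # depth-based
    z=np.load('pics/'+f+'.npz'); p,r=ray(f,u,v); u=int(u);v=int(v); w=z['d'][v-1:v+2,u-1:u+2]; w=w[w>0]
    return p+r*np.median(w)
def pz(f,u,v,h):
    p,r=ray(f,u,v); return p+r*(h-p[2])/r[2]
E
python3 - <<'E'
from h import *
for n in('scene','top'):
    m,d=snap(n,n+'0'); print(m)
s=bot.state(); print(s)
E
```

```text
pics
{'intrinsics': array([[443.94744712,   0.        , 329.13868941],
       [  0.        , 443.94744712, 195.47169546],
       [  0.        ,   0.        ,   1.        ]]), 'D': array([0.01638196, 0.        , 0.        , 0.        , 0.        ]), 'position': array([0.13744512, 0.44334396, 0.85849349]), 'attitude': array([-2.33254744, -0.01987253, -2.5787458 ])}
{'intrinsics': array([[420.33250098,   0.        , 319.35861194],
       [  0.        , 420.33250098, 207.31954973],
       [  0.        ,   0.        ,   1.        ]]), 'D': array([-0.03021715,  0.        ,  0.        ,  0.        ,  0.        ]), 'position': array([ 0.38765809, -0.24266395,  1.23891039]), 'attitude': array([-3.00725159e+00, -2.90620821e-05, -1.57574372e+00])}
{'time_s': 0.1, 'q': array([ 1.32250364,  0.50825756, -0.23750963,  1.50102293,  0.12569505,
        1.14891549, -0.15478943]), 'qd': array([ 1.49087496e-03, -1.52850907e-03,  8.65586729e-04, -3.03338822e-03,
       -1.23886243e-03, -1.10985907e-05, -2.34542533e-05]), 'joint_efforts': array([-4.91570550e-03, -6.21838975e+01, -2.19441645e+00, -2.50203502e+01,
        1.26335982e-02,  7.81221665e-03, -1.53849123e-05]), 'position': array([ 0.21630079, -0.58589701,  0.23051692]), 'orientation': array([-3.13997610e+00,  3.61937207e-05,  3.53792728e-01]), 'contact_force': array([-0.53946633,  1.16719092, -0.57128423]), 'moment': array([ 0.00432394, -0.04272309,  0.06629695]), 'gripper_force': 0.0, 'opening': 0.08528296179874656}
```

View pics/top0.png

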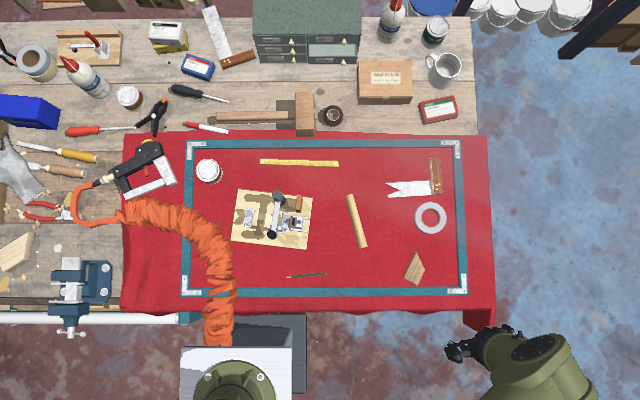

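View pics/scene0.png

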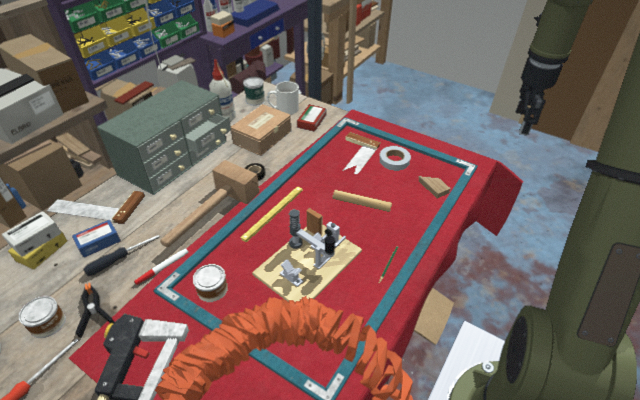

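The top view shows the jig around (272,220), with the knob near (271,235) and the post near (277,197). The dowel runs from (350,197) to (363,246). I'll enlarge the jig and dowel area.

Run:
```python
from h import *
a=cv2.imread('pics/top0.png')[180:260,225:375]
b=cv2.imread('pics/scene0.png')[180:310,240:400]
a=cv2.resize(a,(750,400),interpolation=cv2.INTER_CUBIC); cv2.imwrite('pics/c1.png',a)
b=cv2.resize(b,(736,598),interpolation=cv2.INTER_CUBIC);cv2.imwrite('pics/c2.png',b)
```

```text
(no output)
```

View pics/c1.png

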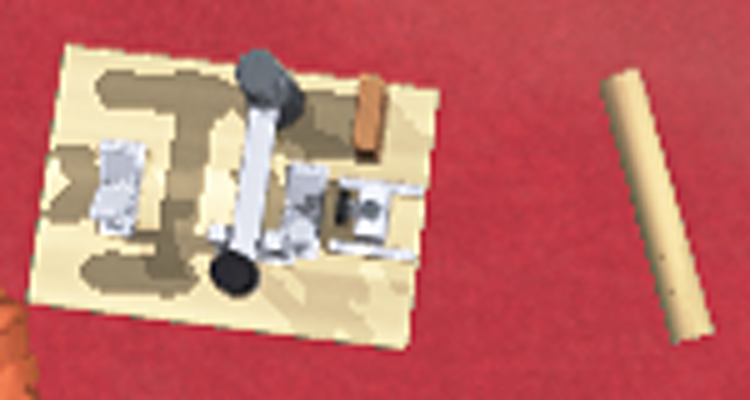

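View pics/c2.png

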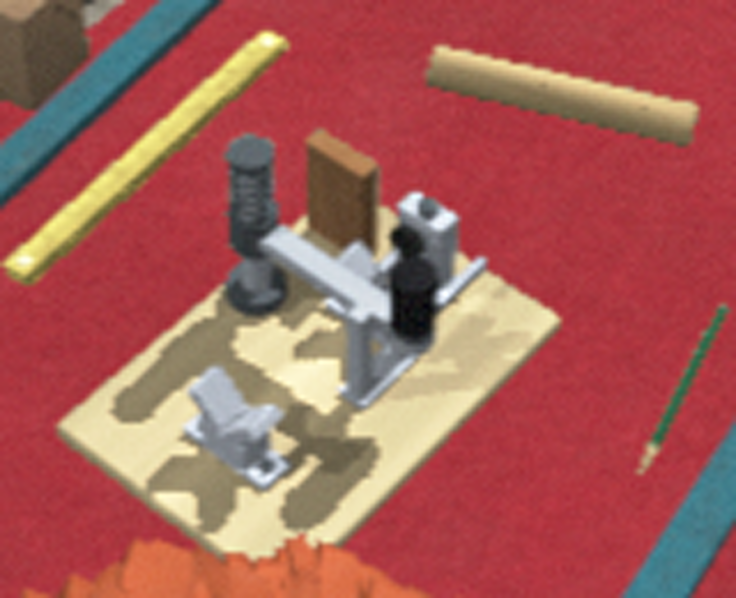

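Run:
```python
from h import *
c=lambda u,v:(225+u/5-.4,180+v/5-.4)
P={}
for n,u,v,h in [('post',257,68,.122),('knob',235,272,.111),('restTL',362,78,.081),('restBR',378,157,.081),('c1',66,44,.012),('c2',440,90,.012),('c3',407,349,.012),('c4',28,302,.012),('dA',621,73,.015),('dB',694,336,.015),('dmid',659,203,.026)]:
    P[n]=pz('top0',*c(u,v),h); print(n,P[n].round(4),px('top0',*c(u,v)).round(4))
s=lambda u,v:(240+u/4.6-.4,180+v/4.6-.4)
for n,u,v,h in [('post',249,152,.122),('knob',412,268,.111),('dA',437,65,.015),('dB',690,122,.015),('screw',429,208,.07)]:
    print(n,pz('scene0',*s(u,v),h).round(4),px('scene0',*s(u,v)).round(4))
src=np.array([[38,62],[38,-46],[97,53]])/1000
dst=np.array([P['post'][:2],P['knob'][:2],(P['restTL'][:2]+P['restBR'][:2])/2])
a=src-src.mean(0);b=dst-dst.mean(0)
th=np.arctan2((a[:,0]*b[:,1]-a[:,1]*b[:,0]).sum(),(a*b).sum())
Rm=np.array([[np.cos(th),-np.sin(th)],[np.sin(th),np.cos(th)]]);t=dst.mean(0)-Rm@src.mean(0)
print(th,t,(src@Rm.T+t-dst)*1e3)
d=P['c2']-P['c1'];e=P['c3']-P['c4'];print(np.arctan2(d[1],d[0]),np.arctan2(e[1],e[0]))
for n in('c1','c2','c3','c4'):print((P[n][:2]-t)@Rm)
# knob via depth
print('tool',bot.state()['orientation'], optics.camera_model('wrist'))
```

```text
post [ 0.5776 -0.1268  0.122 ] [ 0.5778 -0.1267  0.1207]
knob [ 0.4684 -0.1148  0.111 ] [ 0.4685 -0.1147  0.1104]
restTL [ 0.5786 -0.1812  0.081 ] [ 0.5898 -0.1776  0.0128]
restBR [ 0.5341 -0.1902  0.081 ] [ 0.5413 -0.1877  0.0243]
c1 [ 0.6113 -0.0018  0.012 ] [0.613  0.     0.0026]
c2 [ 0.5826 -0.2237  0.012 ] [ 0.584  -0.2236  0.0031]
c3 [ 0.4302 -0.2041  0.012 ] [ 0.4305 -0.2038  0.004 ]
c4 [0.4585 0.0172 0.012 ] [0.4586 0.0177 0.0099]
dA [ 0.5917 -0.3306  0.015 ] [ 0.5936 -0.3314  0.0035]
dB [ 0.4368 -0.3708  0.015 ] [ 0.4364 -0.3699  0.0234]
dmid [ 0.5134 -0.3508  0.026 ] [ 0.5135 -0.3509  0.0245]
post [ 0.5747 -0.1242  0.122 ] [ 0.5749 -0.1244  0.1217]
knob [ 0.4704 -0.1124  0.111 ] [ 0.471  -0.1133  0.1097]
dA [ 0.5864 -0.3279  0.015 ] [ 0.5847 -0.325   0.0182]
dB [ 0.437  -0.3684  0.015 ] [ 0.4344 -0.3613  0.0223]
screw [ 0.5033 -0.1827  0.07  ] [ 0.5038 -0.1836  0.0688]
-1.7058058844136017 [ 0.51908672 -0.08221051] [[-2.17333472 -1.40726327]
 [-0.02554226  1.13728501]
 [ 2.19887699  0.26997826]]
-1.6997104611715612 -1.6978381305542767
[-0.09207815  0.08057293]
[0.13165249 0.08193668]
[ 0.13271597 -0.07164588]
[-0.09038093 -0.0734235 ]
tool [-3.13997610e+00  3.61937207e-05  3.53792728e-01] {'intrinsics': array([[302.05085418,   0.        , 314.7055302 ],
       [  0.        , 302.05085418, 194.91468156],
       [  0.        ,   0.        ,   1.        ]]), 'D': array([-0.02627808,  0.        ,  0.        ,  0.        ,  0.        ]), 'position': array([ 0.27774152, -0.56383935,  0.37432419]), 'attitude': array([ 2.88169013e+00,  5.37290273e-04, -1.21737210e+00])}
```

apply_moves(
  steps=[
    {"travel":[0.04,-0.036,0],"roll":2},
    {"travel":[0.08,-0.071,0],"roll":4},
    {"travel":[0.12,-0.107,0],"roll":6},
    {"travel":[0.16,-0.142,0],"roll":8},
    {"travel":[0.2,-0.178,0],"roll":10},
    {"travel":[0.24,-0.213,0],"roll":12},
    {"travel":[0.28,-0.249,0],"roll":14.5},
    {"travel":[0.32,-0.284,0],"roll":14.5},
    {"travel":[0.36,-0.32,0],"roll":14.5},
    {"travel":[0.385,-0.342,0],"roll":14.5},
    {"travel":[0.4,-0.355,0],"roll":14.5,"gripper":0.2},
    {"travel":[0.4,-0.355,0],"roll":14.5,"gripper":0.2},
    {"travel":[0.4,-0.355,0],"roll":14.5,"gripper":0.2},
    {"travel":[0.4,-0.355,0],"roll":14.5,"gripper":0.2},
  ],
)

```text
validation failed for argument at $.st...
```

Run:
```python
from h import *
s=bot.state(); print(s['position'],s['orientation'],s['q'],s['opening'],s['contact_force'])
m,d=snap('wrist','w1')
for u,v in [(150,195),(200,215),(220,240),(230,290),(220,320),(130,210)]: print(u,v,px('top0',u,v).round(3))
a=cv2.imread('pics/w1.png');cv2.imwrite('pics/w1b.png',cv2.resize(a,(800,500)))
```

```text
[ 0.21630079 -0.58589701  0.23051692] [-3.13997610e+00  3.61937207e-05  3.53792728e-01] [ 1.32250364  0.50825756 -0.23750963  1.50102293  0.12569505  1.14891549
 -0.15478943] 0.08528296179874656 [-0.53946633  1.16719092 -0.57128423]
150 195 [0.594 0.263 0.003]
200 215 [0.528 0.098 0.047]
220 240 [0.456 0.035 0.064]
230 290 [0.316 0.009 0.039]
220 320 [ 0.215  0.069 -0.106]
130 210 [0.54  0.288 0.076]
```

View pics/w1b.png

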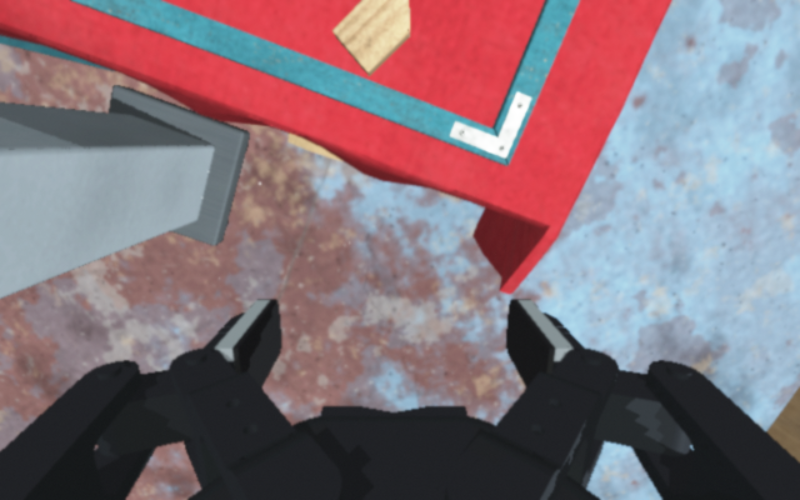

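The move was refused, probably because every row needs all three fields, so the arm is still at the start. The wrist view shows only the cart corner. The hose lies low, at y > 0.

apply_moves(
  steps=[
    {"travel":[0.04,-0.036,0.0],"roll":2.0,"gripper":1.0},
    {"travel":[0.08,-0.071,0.0],"roll":4.0,"gripper":1.0},
    {"travel":[0.12,-0.107,0.0],"roll":6.0,"gripper":1.0},
    {"travel":[0.16,-0.142,0.0],"roll":8.0,"gripper":1.0},
    {"travel":[0.2,-0.178,0.0],"roll":10.0,"gripper":1.0},
    {"travel":[0.24,-0.213,0.0],"roll":12.0,"gripper":1.0},
    {"travel":[0.28,-0.249,0.0],"roll":14.5,"gripper":1.0},
    {"travel":[0.32,-0.284,0.0],"roll":14.5,"gripper":1.0},
    {"travel":[0.36,-0.32,0.0],"roll":14.5,"gripper":1.0},
    {"travel":[0.385,-0.342,0.0],"roll":14.5,"gripper":1.0},
    {"travel":[0.4,-0.355,0.0],"roll":14.5,"gripper":0.2},
    {"travel":[0.4,-0.355,0.0],"roll":14.5,"gripper":0.2},
    {"travel":[0.4,-0.355,0.0],"roll":14.5,"gripper":0.2},
    {"travel":[0.4,-0.355,0.0],"roll":14.5,"gripper":0.2},
  ],
)

```text
time_s: 1.9
position: [0.4682, -0.1159, 0.2312]
orientation: [3.141, 0.0, 0.099]
contact_force: [-0.2, 0.1, 0.5]
opening: 0.0515
gripper_force: 0.0
```

Run:
```python
from h import *
s=bot.state(); print(s['position'],s['orientation'],s['q'],s['opening'],s['contact_force'])
m,d=snap('wrist','w2')
a=cv2.imread('pics/w2.png');cv2.imwrite('pics/w2b.png',cv2.resize(a,(800,500)))
```

```text
[ 0.46822135 -0.11588743  0.23122916] [3.14123237e+00 3.89760845e-04 9.87453762e-02] [ 0.46296441  0.29578161 -0.35962762  1.86098717  0.12222443  1.00645111
 -1.4199707 ] 0.05150535604466974 [-0.21671566  0.11333038  0.49714835]
```

View pics/w2b.png

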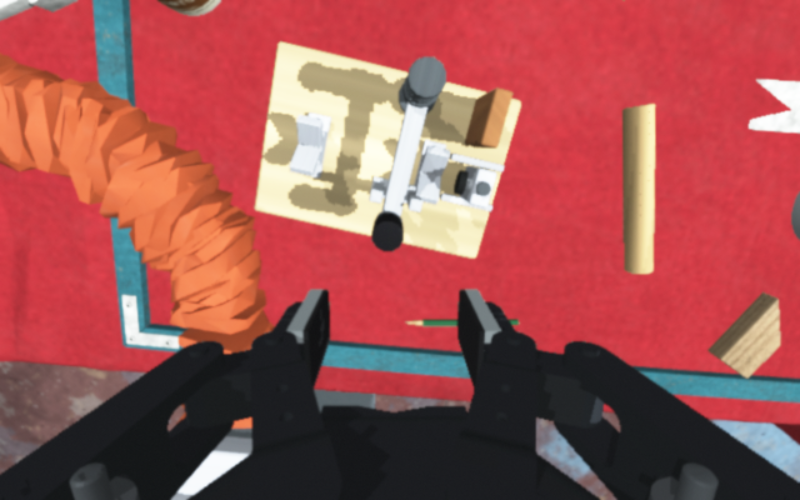

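The wrist view (800x500) shows the post cap at (426,79), knob top at (388,229), rest at about (499,118), stop screw at (484,188) with the dark pad's face near (457,181), and the dowel from (639,104) to (639,273).

Run:
```python
from h import *
c=lambda u,v:(u/1.25-.1,v/1.25-.1)
P={}
for n,u,v,h in [('post',427,79,.122),('knob',388,230,.111),('restTL',500,90,.081),('c1',279,42,.012),('c2',521,100,.012),('c3',475,258,.012),('c4',256,209,.012),('dA',639,106,.015),('dB',639,272,.015),('padL',457,181,.056),('padL_top',460,172,.060),('screw',484,188,.07)]:
    P[n]=pz('w2',*c(u,v),h); print(n,P[n].round(4),px('w2',*c(u,v)).round(4))
th=-1.70;Rm=np.array([[np.cos(th),-np.sin(th)],[np.sin(th),np.cos(th)]])
avg=[((P['post'][:2])+np.array([.5762,-.1255]))/2,((P['knob'][:2])+np.array([.4694,-.1136]))/2]
d=avg[0]-avg[1];th=np.arctan2(d[1],d[0])-np.pi/2; print('th',th,np.hypot(*d))
th=(th-1.70)/2;Rm=np.array([[np.cos(th),-np.sin(th)],[np.sin(th),np.cos(th)]])
t=(avg[0]-Rm@[.038,.062]+avg[1]-Rm@[.038,-.046])/2
print('jig',th,t)
for n in P: print(n,((P[n][:2]-t)@Rm*1e3).round(1))
print('padtop0',((pz('top0',225+335/5-.4,180+205/5-.4,.056)[:2]-t)@Rm*1e3).round(1))
```

```text
post [ 0.5743 -0.1269  0.122 ] [ 0.5741 -0.1269  0.1231]
knob [ 0.4732 -0.112   0.111 ] [ 0.4734 -0.1119  0.1118]
restTL [ 0.579  -0.1838  0.081 ] [ 0.5789 -0.1837  0.0815]
c1 [ 0.6099 -0.0015  0.012 ] [0.6115 0.0007 0.0047]
c2 [ 0.5832 -0.2217  0.012 ] [ 0.5841 -0.2237  0.0056]
c3 [ 0.4305 -0.2027  0.012 ] [ 0.4287 -0.2043  0.0056]
c4 [0.459  0.0172 0.012 ] [0.4588 0.0175 0.0111]
dA [ 0.5894 -0.3297  0.015 ] [ 0.5908 -0.3349  0.0063]
dB [ 0.4329 -0.3715  0.015 ] [ 0.4359 -0.3637  0.0257]
padL [ 0.5083 -0.166   0.056 ] [ 0.5082 -0.1663  0.0545]
padL_top [ 0.5162 -0.1667  0.06  ] [ 0.5137 -0.1749  0.0149]
screw [ 0.506 -0.186  0.07 ] [ 0.5061 -0.1858  0.0709]
th -1.6993693735658824 0.10481873137696042
jig -1.6996846867829412 [ 0.520238   -0.08078228]
post [38.8 59.6]
knob [ 37.  -42.6]
restTL [94.6 71.5]
c1 [-90.2  78.7]
c2 [131.6  80.6]
c3 [132.4 -73.3]
c4 [-89.3 -73.3]
dA [237.9 100.6]
dB [299.5 -49.2]
padL [86.1 -0.9]
padL_top [85.8  7. ]
screw [106.2  -0.6]
padtop0 [84.6  0.7]
```

apply_moves(
  steps=[
    {"travel":[0.001,-0.001,0.02],"roll":8.0,"gripper":0.2},
    {"travel":[0.002,-0.003,0.05],"roll":16.0,"gripper":0.2},
    {"travel":[0.002,-0.003,0.08],"roll":24.0,"gripper":0.2},
    {"travel":[0.002,-0.003,0.105],"roll":28.5,"gripper":0.2},
    {"travel":[0.002,-0.003,0.125],"roll":28.5,"gripper":0.2},
    {"travel":[0.002,-0.003,0.14],"roll":28.5,"gripper":0.2},
    {"travel":[0.002,-0.003,0.148],"roll":28.5,"gripper":0.2},
    {"travel":[0.002,-0.003,0.149],"roll":28.5,"gripper":0.2},
    {"travel":[0.002,-0.003,0.149],"roll":28.5,"gripper":0.2},
    {"travel":[0.002,-0.003,0.149],"roll":28.5,"gripper":0.2},
  ],
)

```text
time_s: 3.2
position: [0.4708, -0.1116, 0.0828]
orientation: [-3.141, -0.001, -0.397]
contact_force: [0.5, 0.0, 0.2]
opening: 0.0513
gripper_force: 0.0
```

apply_moves(
  steps=[
    {"travel":[0,0,0],"roll":0.0,"gripper":-0.1},
    {"travel":[0,0,0],"roll":0.0,"gripper":-0.3},
    {"travel":[0,0,0],"roll":0.0,"gripper":-0.6},
    {"travel":[0,0,0],"roll":0.0,"gripper":-1.0},
    {"travel":[0,0,0],"roll":0.0,"gripper":-1.0},
    {"travel":[0,0,0],"roll":0.0,"gripper":-1.0},
    {"travel":[0,0,0],"roll":0.0,"gripper":-1.0},
  ],
)

```text
time_s: 4.08
position: [0.4704, -0.1115, 0.0823]
orientation: [3.142, 0.0, -0.397]
contact_force: [-0.8, -0.1, 1.4]
opening: 0.0222
gripper_force: 58.6
```

apply_moves(
  steps=[
    {"travel":[0,0,-0.005],"roll":0.0,"gripper":-1.0},
    {"travel":[0,0,-0.012],"roll":0.0,"gripper":-1.0},
    {"travel":[0,0,-0.02],"roll":0.0,"gripper":-1.0},
    {"travel":[0,0,-0.026],"roll":0.0,"gripper":-1.0},
    {"travel":[0,0,-0.028],"roll":0.0,"gripper":-1.0},
    {"travel":[0,0,-0.028],"roll":0.0,"gripper":-1.0},
  ],
)

```text
time_s: 4.82
position: [0.471, -0.1116, 0.1107]
orientation: [-3.141, -0.001, -0.397]
contact_force: [6.0, -1.4, -9.2]
opening: 0.0221
gripper_force: 59.1
```

Run:
```python
from h import *
s=bot.state(); p=s['position'];yaw=s['orientation'][2];print(p,yaw,s['contact_force'],s['opening'])
th=-1.70;Rz=lambda a:np.array([[np.cos(a),-np.sin(a)],[np.sin(a),np.cos(a)]])
o=p[:2]-Rz(th)@[.038,-.046]; post=o+Rz(th)@[.038,.062]; print('jig from knob',o,post)
tx=np.array([np.cos(yaw),np.sin(yaw)]);ty=np.array([np.sin(yaw),-np.cos(yaw)])
for i in range(1,15):
    f=1.36*i/14; k=post+Rz(th)@[.108*np.sin(f),-.108*np.cos(f)]-p[:2]
    print(round(k@tx,4),round(k@ty,4),round(-np.degrees(f)*.95,1))
```

```text
[ 0.47100515 -0.11158077  0.11068863] -0.3967380118514483 [ 5.97847822 -1.4017782  -9.2210416 ] 0.022073710155637947
jig from knob [ 0.52151782 -0.07982436] [ 0.57810495 -0.12549598]
0.0033 0.01 -5.3
0.0075 0.0196 -10.6
0.0126 0.0287 -15.9
0.0186 0.0373 -21.2
0.0254 0.0453 -26.4
0.0329 0.0526 -31.7
0.0411 0.0591 -37.0
0.0499 0.0648 -42.3
0.0592 0.0697 -47.6
0.069 0.0736 -52.9
0.079 0.0765 -58.2
0.0893 0.0784 -63.5
0.0998 0.0794 -68.7
0.1103 0.0793 -74.0
```

apply_moves(
  steps=[
    {"travel":[0.003,0.01,0],"roll":-5.3,"gripper":-1.0},
    {"travel":[0.0075,0.0195,0],"roll":-10.6,"gripper":-1.0},
    {"travel":[0.0125,0.0285,0],"roll":-15.9,"gripper":-1.0},
    {"travel":[0.0185,0.0375,0],"roll":-21.2,"gripper":-1.0},
    {"travel":[0.0255,0.0455,0],"roll":-26.4,"gripper":-1.0},
    {"travel":[0.033,0.0525,0],"roll":-31.7,"gripper":-1.0},
    {"travel":[0.041,0.059,0],"roll":-37.0,"gripper":-1.0},
  ],
)

```text
time_s: 5.7
position: [0.4844, -0.1794, 0.1098]
orientation: [-3.138, 0.002, 0.255]
contact_force: [2.0, 6.6, -10.2]
opening: 0.0223
gripper_force: 59.3
```

apply_moves(
  steps=[
    {"travel":[0.0035,0.01,0],"roll":-5.3,"gripper":-1.0},
    {"travel":[0.008,0.0195,0],"roll":-10.6,"gripper":-1.0},
    {"travel":[0.0135,0.0285,0],"roll":-15.9,"gripper":-1.0},
    {"travel":[0.02,0.0365,0],"roll":-21.2,"gripper":-1.0},
    {"travel":[0.027,0.0445,0],"roll":-26.5,"gripper":-1.0},
    {"travel":[0.0345,0.0515,0],"roll":-31.7,"gripper":-1.0},
    {"travel":[0.043,0.058,0],"roll":-37.0,"gripper":-1.0},
    {"travel":[0.043,0.058,0],"roll":-37.0,"gripper":-1.0},
  ],
)

```text
time_s: 6.7
position: [0.5398, -0.2244, 0.109]
orientation: [-3.135, -0.0, 0.899]
contact_force: [-0.8, 6.8, -9.5]
opening: 0.0222
gripper_force: 59.5
```

Run:
```python
from h import *
s=bot.state(); p=s['position'];print(p,s['orientation'],s['contact_force'],s['q'])
th=-1.70;Rz=lambda a:np.array([[np.cos(a),-np.sin(a)],[np.sin(a),np.cos(a)]])
print((p[:2]-[.5215,-.0798])@Rz(th))
```

```text
[ 0.53978875 -0.22442962  0.10903487] [-3.13515358e+00 -2.47155810e-04  8.99089480e-01] [-0.76368315  6.78592313 -9.50974056] [ 0.71254118  0.61731978 -0.57630969  1.76158401  0.4131229   0.89240565
 -0.71681562]
[0.1410677  0.03677104]
```

apply_moves(
  steps=[
    {"travel":[0,0,0.0015],"roll":0.0,"gripper":-1.0},
    {"travel":[0,0,0.003],"roll":0.0,"gripper":-1.0},
    {"travel":[0,0,0.0045],"roll":0.0,"gripper":-1.0},
    {"travel":[0,0,0.006],"roll":0.0,"gripper":-1.0},
    {"travel":[0,0,0.007],"roll":0.0,"gripper":-1.0},
    {"travel":[0,0,0.007],"roll":0.0,"gripper":-1.0},
  ],
)

```text
time_s: 7.45
position: [0.5395, -0.2247, 0.1035]
orientation: [-3.137, 0.001, 0.897]
contact_force: [-2.7, 6.1, 1.1]
opening: 0.0225
gripper_force: 60.8
```

apply_moves(
  steps=[
    {"travel":[0,0,0],"roll":0.0,"gripper":-0.3},
    {"travel":[0,0,0],"roll":0.0,"gripper":0.0},
    {"travel":[0,0,0],"roll":0.0,"gripper":0.2},
    {"travel":[0,0,0],"roll":0.0,"gripper":0.2},
    {"travel":[0,0,0],"roll":0.0,"gripper":0.2},
    {"travel":[0,0,-0.01],"roll":0.0,"gripper":0.2},
    {"travel":[0,0,-0.035],"roll":0.0,"gripper":0.2},
    {"travel":[0,0,-0.07],"roll":0.0,"gripper":0.2},
    {"travel":[0,0,-0.1],"roll":0.0,"gripper":0.2},
    {"travel":[0,0,-0.1],"roll":0.0,"gripper":0.2},
  ],
)

```text
time_s: 8.7
position: [0.5429, -0.2275, 0.2064]
orientation: [3.137, -0.002, 0.895]
contact_force: [-0.2, 0.6, -0.6]
opening: 0.0511
gripper_force: 0.0
```

Run:
```python
from h import *
s=bot.state(); p=s['position'];print(p,s['orientation'],s['contact_force'],s['opening'])
yaw=s['orientation'][2]
th=-1.70
c=lambda u,v:(u/1.25-.1,v/1.25-.1)
# dowel centre: mean of views
A=(np.array([.5894,-.3297])+[.5917,-.3306]+[.5864,-.3279])/3;B=(np.array([.4329,-.3715])+[.4368,-.3708]+[.437,-.3684])/3
C=(A+B)/2;d=A-B;dy=np.arctan2(d[1],d[0]);print('dowel',C,dy,np.hypot(*d))
tx=np.array([np.cos(yaw),np.sin(yaw)]);ty=np.array([np.sin(yaw),-np.cos(yaw)])
k=C-p[:2];print(k@tx,k@ty,'roll',np.degrees(yaw-dy))
```

```text
[ 0.54290147 -0.227455    0.20637447] [ 3.13668310e+00 -1.64438874e-03  8.94809825e-01] [-0.19451706  0.57397269 -0.62900046] 0.05108881449486458
dowel [ 0.51236667 -0.34981667] 0.2598323297541896 0.15893495874448496
-0.11455774945397668 0.052737779289800855 roll 36.38153055221224
```

apply_moves(
  steps=[
    {"travel":[-0.02,0.01,0],"roll":6.0,"gripper":0.2},
    {"travel":[-0.05,0.025,0],"roll":14.0,"gripper":0.2},
    {"travel":[-0.08,0.042,0.02],"roll":22.0,"gripper":0.2},
    {"travel":[-0.1,0.052,0.06],"roll":30.0,"gripper":0.2},
    {"travel":[-0.109,0.057,0.1],"roll":36.4,"gripper":0.2},
    {"travel":[-0.109,0.057,0.14],"roll":36.4,"gripper":0.2},
    {"travel":[-0.109,0.057,0.165],"roll":36.4,"gripper":0.2},
    {"travel":[-0.109,0.057,0.182],"roll":36.4,"gripper":0.2},
    {"travel":[-0.109,0.057,0.192],"roll":36.4,"gripper":0.2},
    {"travel":[-0.109,0.057,0.198],"roll":36.4,"gripper":0.2},
    {"travel":[-0.109,0.057,0.2],"roll":36.4,"gripper":0.2},
    {"travel":[-0.109,0.057,0.2],"roll":36.4,"gripper":0.2},
  ],
)

```text
time_s: 10.2
position: [0.518, -0.3483, 0.0038]
orientation: [3.141, -0.001, 0.259]
contact_force: [0.4, -0.4, -0.4]
opening: 0.0517
gripper_force: 0.0
```

Run:
```python
from h import *
s=bot.state(); print(s['position'],s['orientation'],s['contact_force'],s['q'])
snap('wrist','w3');snap('top','t3')
a=cv2.imread('pics/w3.png')[60:360,100:540]
b=cv2.resize(cv2.imread('pics/t3.png')[180:260,225:375],(560,299))
o=np.zeros((599,560,3),np.uint8);o[:299]=b;o[299:599,:440]=a;cv2.imwrite('pics/m3.png',o)
```

```text
[ 0.5180176  -0.34825731  0.00384123] [ 3.14092515e+00 -6.10757168e-04  2.59483650e-01] [ 0.39874105 -0.38798402 -0.40075968] [ 0.76061315  0.76674337 -0.34712688  1.74323544  0.37667611  0.69687532
 -1.09987257]
```

View pics/m3.png

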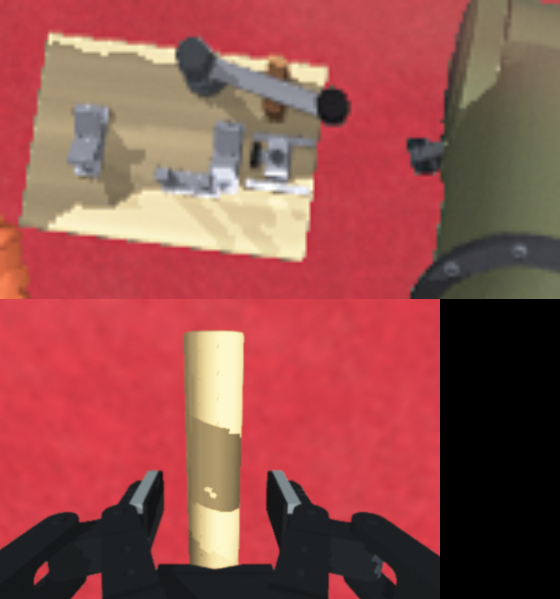

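The bar lies on its rest (knob at (333,106), mosaic pixels), and the dowel is centred between the fingers. I'll grip it and lift.

apply_moves(
  steps=[
    {"travel":[0,0,0],"roll":0.0,"gripper":-0.2},
    {"travel":[0,0,0],"roll":0.0,"gripper":-0.5},
    {"travel":[0,0,0],"roll":0.0,"gripper":-1.0},
    {"travel":[0,0,0],"roll":0.0,"gripper":-1.0},
    {"travel":[0,0,0],"roll":0.0,"gripper":-1.0},
    {"travel":[0,0,0],"roll":0.0,"gripper":-1.0},
    {"travel":[0,0,-0.01],"roll":0.0,"gripper":-1.0},
    {"travel":[0,0,-0.04],"roll":0.0,"gripper":-1.0},
    {"travel":[0,0,-0.09],"roll":0.0,"gripper":-1.0},
    {"travel":[0,0,-0.14],"roll":0.0,"gripper":-1.0},
    {"travel":[0,0,-0.16],"roll":0.0,"gripper":-1.0},
    {"travel":[0,0,-0.16],"roll":0.0,"gripper":-1.0},
  ],
)

```text
time_s: 11.8
position: [0.5185, -0.3484, 0.1652]
orientation: [3.139, -0.002, 0.259]
contact_force: [-0.8, 0.6, -2.2]
opening: 0.0238
gripper_force: 59.0
```

Run:
```python
from h import *
s=bot.state(); p=s['position'];print(p,s['orientation'],s['contact_force'],s['opening'])
th=-1.70;Rz=lambda a:np.array([[np.cos(a),-np.sin(a)],[np.sin(a),np.cos(a)]]);o=np.array([.521,-.0803])
c=lambda u,v:(225+u/3.733-.4,180+v/3.733-.4)
for n,u,v,h in [('pad',252,152,.056),('brL',216,140,.056),('brR',243,140,.056),('brBotR',238,190,.056),('br2L',75,108,.056),('br2R',107,108,.056),('post',195,54,.122),('screw',280,156,.07)]:
    print(n,((pz('t3',*c(u,v),h)[:2]-o)@Rz(th)*1e3).round(1))
# dowel end in wrist view when on blanket
e=pz('w3',100+214,60+333-299,.022);print('end',e, ((e[:2]-[.518,-.3483])@Rz(.2595)*1e3).round(1))
print('target', o+Rz(th)@[-.012,0])
```

```text
[ 0.51847296 -0.34840769  0.16519244] [ 3.13904460e+00 -2.35087863e-03  2.59485890e-01] [-0.75559715  0.57552721 -2.15965699] 0.02380528968746104
pad [86.5  1. ]
brL [58.2  6.6]
brR [78.5  9.2]
brBotR [ 79.8 -28.9]
br2L [-51.7  17.6]
br2R [-27.5  20.6]
post [41.4 60. ]
screw [108.8  -0.7]
end [ 0.58887071 -0.32961928  0.022     ] [73.3 -0.1]
target [ 0.52254613 -0.06840002]
```

apply_moves(
  steps=[
    {"travel":[0.004,-0.015,-0.01],"roll":-4.0,"gripper":-1.0},
    {"travel":[0.011,-0.04,-0.015],"roll":-10.0,"gripper":-1.0},
    {"travel":[0.02,-0.07,-0.02],"roll":-17.0,"gripper":-1.0},
    {"travel":[0.028,-0.1,-0.02],"roll":-24.0,"gripper":-1.0},
    {"travel":[0.036,-0.13,-0.02],"roll":-31.0,"gripper":-1.0},
    {"travel":[0.045,-0.16,-0.02],"roll":-38.0,"gripper":-1.0},
    {"travel":[0.053,-0.19,-0.02],"roll":-45.0,"gripper":-1.0},
    {"travel":[0.062,-0.22,-0.02],"roll":-52.0,"gripper":-1.0},
    {"travel":[0.069,-0.245,-0.02],"roll":-58.0,"gripper":-1.0},
    {"travel":[0.074,-0.264,-0.01],"roll":-64.0,"gripper":-1.0},
    {"travel":[0.076,-0.272,0],"roll":-67.7,"gripper":-1.0},
    {"travel":[0.076,-0.272,0],"roll":-67.7,"gripper":-1.0},
    {"travel":[0.076,-0.272,0],"roll":-67.7,"gripper":-1.0},
  ],
)

```text
time_s: 13.42
position: [0.5213, -0.0667, 0.163]
orientation: [-3.141, 0.0, 1.438]
contact_force: [0.1, -0.1, -1.6]
opening: 0.0239
gripper_force: 59.0
```

Run:
```python
from h import *
s=bot.state(); print(s['position'],s['orientation'],s['contact_force'],s['q'])
snap('top','t4');snap('scene','s4')
a=cv2.resize(cv2.imread('pics/t4.png')[180:260,225:325],(750,600),interpolation=cv2.INTER_CUBIC)
b=cv2.resize(cv2.imread('pics/s4.png')[180:310,240:400],(736,598),interpolation=cv2.INTER_CUBIC)
cv2.imwrite('pics/m4.png',np.hstack([cv2.resize(a,(400,320)),cv2.resize(b,(400,320))]))
```

```text
[ 0.52127947 -0.06670322  0.1629555 ] [-3.14091008e+00  2.59814897e-04  1.43847051e+00] [ 0.08493724 -0.08676535 -1.60349184] [ 0.59918296  0.50791051 -0.78043089  1.85527211  0.4321596   0.95653927
 -0.5064425 ]
```

View pics/m4.png

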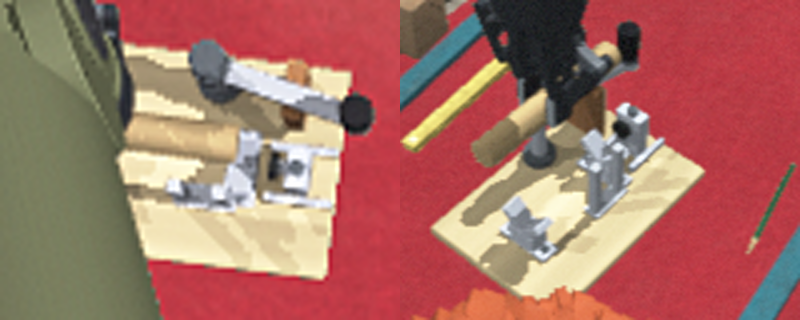

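Run:
```python
from h import *
c=lambda u,v:(225+u/4-.4,180+v/4-.4)
for n,u,v,h in [('dowel end top',238,139,.172+.005),('padface',262,163,.056),('brk top lip',249,137,.056),('brk bot lip',233,203,.056),('post',209,56,.122),('knob',357,114,.131),('screw',296,168,.07)]:
    print(n,pz('t4',*c(u,v),h).round(4),px('t4',*c(u,v)).round(4))
```

```text
dowel end top [ 0.5136 -0.1536  0.177 ] [ 0.5139 -0.1533  0.1738]
padface [ 0.5108 -0.1605  0.056 ] [ 0.5154 -0.1574  0.0113]
brk top lip [ 0.5293 -0.1513  0.056 ] [ 0.5296 -0.1511  0.0534]
brk bot lip [ 0.4825 -0.1402  0.056 ] [ 0.485  -0.1376  0.0255]
post [ 0.5765 -0.1291  0.122 ] [ 0.5768 -0.1289  0.1204]
knob [ 0.5354 -0.2288  0.131 ] [ 0.5356 -0.2288  0.1292]
screw [ 0.5057 -0.1853  0.07  ] [ 0.5057 -0.1853  0.0697]
```

apply_moves(
  steps=[
    {"travel":[0,-0.001,0.015],"roll":0.0,"gripper":-1.0},
    {"travel":[0,-0.001,0.04],"roll":0.0,"gripper":-1.0},
    {"travel":[0,-0.001,0.065],"roll":0.0,"gripper":-1.0},
    {"travel":[0,-0.001,0.085],"roll":0.0,"gripper":-1.0},
    {"travel":[0,-0.001,0.098],"roll":0.0,"gripper":-1.0},
    {"travel":[0,-0.001,0.104],"roll":0.0,"gripper":-1.0},
    {"travel":[0,-0.001,0.108],"roll":0.0,"gripper":-1.0},
    {"travel":[0,-0.001,0.108],"roll":0.0,"gripper":-1.0},
  ],
)

```text
time_s: 14.52
position: [0.5205, -0.0656, 0.0555]
orientation: [3.141, -0.0, 1.441]
contact_force: [-0.3, 0.4, -0.3]
opening: 0.0241
gripper_force: 59.0
```

apply_moves(
  steps=[
    {"travel":[0,0,0.001],"roll":0.0,"gripper":-1.0},
    {"travel":[0,0,0.002],"roll":0.0,"gripper":-1.0},
    {"travel":[0,0,0.003],"roll":0.0,"gripper":-1.0},
    {"travel":[0,0,0.004],"roll":0.0,"gripper":-1.0},
    {"travel":[0,0,0.005],"roll":0.0,"gripper":-1.0},
    {"travel":[0,0,0.005],"roll":0.0,"gripper":-1.0},
  ],
)

```text
time_s: 15.28
position: [0.5203, -0.0655, 0.0502]
orientation: [-3.141, -0.0, 1.441]
contact_force: [-0.3, -0.1, -1.0]
opening: 0.024
gripper_force: 59.0
```

apply_moves(
  steps=[
    {"travel":[0,0,0.001],"roll":0.0,"gripper":-1.0},
    {"travel":[0,0,0.002],"roll":0.0,"gripper":-1.0},
    {"travel":[0,0,0.002],"roll":0.0,"gripper":-1.0},
  ],
)

```text
time_s: 15.65
position: [0.5203, -0.0656, 0.0482]
orientation: [-3.141, -0.0, 1.441]
contact_force: [0.7, 0.5, -1.6]
opening: 0.0239
gripper_force: 59.0
```

apply_moves(
  steps=[
    {"travel":[0,0,0.0005],"roll":0.0,"gripper":-1.0},
    {"travel":[0,0,0.001],"roll":0.0,"gripper":-1.0},
    {"travel":[0,0,0.0015],"roll":0.0,"gripper":-1.0},
    {"travel":[0,0,0.0015],"roll":0.0,"gripper":-1.0},
  ],
)

```text
time_s: 16.15
position: [0.5204, -0.0655, 0.047]
orientation: [3.141, 0.0, 1.441]
contact_force: [0.1, 0.1, 2.2]
opening: 0.0241
gripper_force: 59.4
```

apply_moves(
  steps=[
    {"travel":[-0.001,0,0],"roll":0.0,"gripper":-1.0},
    {"travel":[-0.002,0,0],"roll":0.0,"gripper":-1.0},
    {"travel":[-0.003,0,0],"roll":0.0,"gripper":-1.0},
    {"travel":[-0.004,0,0],"roll":0.0,"gripper":-1.0},
    {"travel":[-0.005,0,0],"roll":0.0,"gripper":-1.0},
    {"travel":[-0.006,0,0],"roll":0.0,"gripper":-1.0},
  ],
)

```text
time_s: 16.9
position: [0.5196, -0.0713, 0.0468]
orientation: [3.142, -0.0, 1.441]
contact_force: [-1.1, 4.1, 3.5]
opening: 0.0237
gripper_force: 59.4
```

apply_moves(
  steps=[
    {"travel":[-0.0005,0,0],"roll":0.0,"gripper":-1.0},
    {"travel":[-0.001,0,0],"roll":0.0,"gripper":-1.0},
    {"travel":[-0.001,0,0],"roll":0.0,"gripper":-1.0},
  ],
)

```text
time_s: 17.27
position: [0.5194, -0.0724, 0.0468]
orientation: [3.142, -0.0, 1.441]
contact_force: [-1.7, 3.3, 4.6]
opening: 0.0243
gripper_force: 59.5
```

apply_moves(
  steps=[
    {"travel":[-0.0005,0,-0.0004],"roll":0.0,"gripper":-1.0},
    {"travel":[-0.001,0,-0.0004],"roll":0.0,"gripper":-1.0},
    {"travel":[-0.0015,0,-0.0004],"roll":0.0,"gripper":-1.0},
    {"travel":[-0.002,0,-0.0004],"roll":0.0,"gripper":-1.0},
  ],
)

```text
time_s: 17.77
position: [0.5191, -0.075, 0.047]
orientation: [-3.141, 0.0, 1.441]
contact_force: [0.9, 0.7, -0.8]
opening: 0.0239
gripper_force: 59.1
```

apply_moves(
  steps=[
    {"travel":[-0.0005,0,0],"roll":0.0,"gripper":-1.0},
    {"travel":[-0.001,0,0],"roll":0.0,"gripper":-1.0},
    {"travel":[-0.0015,0,0],"roll":0.0,"gripper":-1.0},
    {"travel":[-0.0015,0,0],"roll":0.0,"gripper":-1.0},
  ],
)

```text
time_s: 18.27
position: [0.519, -0.0761, 0.0472]
orientation: [-3.142, 0.0, 1.441]
contact_force: [0.2, 0.9, -1.4]
opening: 0.0239
gripper_force: 58.9
```

apply_moves(
  steps=[
    {"travel":[-0.0005,0,0],"roll":0.0,"gripper":-1.0},
    {"travel":[-0.001,0,0],"roll":0.0,"gripper":-1.0},
    {"travel":[-0.0015,0,0],"roll":0.0,"gripper":-1.0},
    {"travel":[-0.0015,0,0],"roll":0.0,"gripper":-1.0},
  ],
)

```text
time_s: 18.77
position: [0.5188, -0.0775, 0.0472]
orientation: [-3.142, 0.0, 1.441]
contact_force: [0.1, -0.3, -1.2]
opening: 0.0236
gripper_force: 58.9
```

apply_moves(
  steps=[
    {"travel":[-0.0005,0,0],"roll":0.0,"gripper":-1.0},
    {"travel":[-0.001,0,0],"roll":0.0,"gripper":-1.0},
    {"travel":[-0.0015,0,0],"roll":0.0,"gripper":-1.0},
    {"travel":[-0.0015,0,0],"roll":0.0,"gripper":-1.0},
  ],
)

```text
time_s: 19.27
position: [0.5186, -0.079, 0.0472]
orientation: [-3.142, 0.0, 1.441]
contact_force: [0.1, -0.0, -1.9]
opening: 0.0238
gripper_force: 58.9
```

apply_moves(
  steps=[
    {"travel":[-0.0005,0,0],"roll":0.0,"gripper":-1.0},
    {"travel":[-0.001,0,0],"roll":0.0,"gripper":-1.0},
    {"travel":[-0.0015,0,0],"roll":0.0,"gripper":-1.0},
    {"travel":[-0.0015,0,0],"roll":0.0,"gripper":-1.0},
  ],
)

```text
time_s: 19.77
position: [0.5185, -0.08, 0.0472]
orientation: [3.142, -0.001, 1.441]
contact_force: [-0.8, 2.2, -1.2]
opening: 0.0238
gripper_force: 58.9
```

apply_moves(
  steps=[
    {"travel":[-0.0003,0,0],"roll":0.0,"gripper":-1.0},
    {"travel":[-0.0005,0,0],"roll":0.0,"gripper":-1.0},
    {"travel":[-0.0005,0,0],"roll":0.0,"gripper":-1.0},
  ],
)

```text
time_s: 20.15
position: [0.5185, -0.08, 0.0472]
orientation: [3.141, -0.001, 1.442]
contact_force: [0.9, 4.9, -0.9]
opening: 0.0239
gripper_force: 58.9
```

apply_moves(
  steps=[
    {"travel":[-0.0003,0,0],"roll":0.0,"gripper":-1.0},
    {"travel":[-0.0006,0,0],"roll":0.0,"gripper":-1.0},
    {"travel":[-0.0006,0,0],"roll":0.0,"gripper":-1.0},
    {"travel":[-0.0006,0,0],"roll":0.0,"gripper":-1.0},
  ],
)

```text
time_s: 20.65
position: [0.5185, -0.0801, 0.0473]
orientation: [3.141, -0.002, 1.442]
contact_force: [-0.0, 6.8, -1.5]
opening: 0.0239
gripper_force: 58.9
```

apply_moves(
  steps=[
    {"travel":[-0.0003,0,0.0002],"roll":0.0,"gripper":-1.0},
    {"travel":[-0.0005,0,0.0004],"roll":0.0,"gripper":-1.0},
    {"travel":[-0.0005,0,0.0005],"roll":0.0,"gripper":-1.0},
    {"travel":[-0.0005,0,0.0005],"roll":0.0,"gripper":-1.0},
  ],
)

```text
time_s: 21.15
position: [0.5185, -0.0801, 0.0471]
orientation: [3.141, -0.002, 1.443]
contact_force: [-1.4, 8.9, 2.3]
opening: 0.0241
gripper_force: 59.2
```

apply_moves(
  steps=[
    {"travel":[0,0,0],"roll":0.0,"gripper":-0.45},
    {"travel":[0,0,0],"roll":0.0,"gripper":-0.35},
    {"travel":[0,0,0],"roll":0.0,"gripper":-0.2},
    {"travel":[0,0,0],"roll":0.0,"gripper":-0.05},
    {"travel":[0,0,0],"roll":0.0,"gripper":-0.05},
    {"travel":[0,0,0],"roll":0.0,"gripper":-0.05},
    {"travel":[0,0,-0.01],"roll":0.0,"gripper":-0.05},
    {"travel":[0,0,-0.03],"roll":0.0,"gripper":-0.05},
    {"travel":[0,0,-0.06],"roll":0.0,"gripper":-0.05},
    {"travel":[0,0,-0.1],"roll":0.0,"gripper":-0.05},
    {"travel":[0,0,-0.14],"roll":0.0,"gripper":0.2},
    {"travel":[0,0,-0.15],"roll":0.0,"gripper":0.2},
    {"travel":[0,0,-0.15],"roll":0.0,"gripper":0.2},
  ],
)

```text
time_s: 22.78
position: [0.5183, -0.0822, 0.1972]
orientation: [3.14, 0.0, 1.441]
contact_force: [-0.2, -0.0, -1.0]
opening: 0.0513
gripper_force: 0.0
```

Run:
```python
from h import *
s=bot.state(); p=s['position'];print(p,s['orientation'],s['contact_force'],s['opening'])
yaw=s['orientation'][2];tx=np.array([np.cos(yaw),np.sin(yaw)]);ty=np.array([np.sin(yaw),-np.cos(yaw)])
k=np.array([.5395,-.2247])-p[:2];print(k@tx,k@ty,np.degrees(yaw-.897))
snap('wrist','w5');snap('scene','s5')
a=cv2.resize(cv2.imread('pics/w5.png'),(480,300))
b=cv2.resize(cv2.imread('pics/s5.png')[180:310,240:400],(320,260),interpolation=cv2.INTER_CUBIC)
o=np.zeros((300,800,3),np.uint8);o[:,:480]=a;o[:260,480:]=b;cv2.imwrite('pics/m5.png',o)
```

```text
[ 0.518278   -0.08218017  0.19721466] [3.14043572e+00 4.76691859e-04 1.44079105e+00] [-0.22872609 -0.01973503 -1.0385987 ] 0.051319171955959836
-0.1385659291828666 0.03951909773154707 31.15693186534754
```

View pics/m5.png

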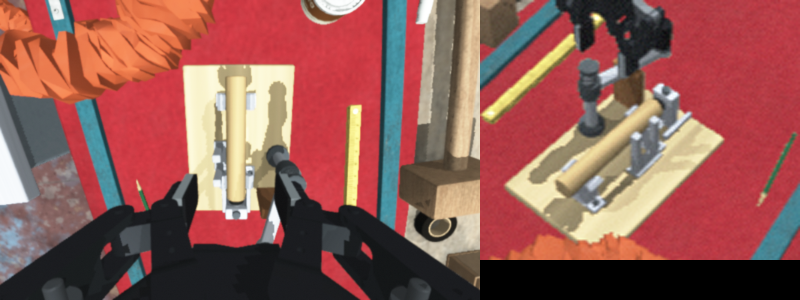

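The dowel lies in both V brackets with its end against the stop pad, and the bar is on its rest. Next is the knob.

apply_moves(
  steps=[
    {"travel":[-0.015,0.004,0],"roll":4.0,"gripper":0.2},
    {"travel":[-0.045,0.013,0],"roll":11.0,"gripper":0.2},
    {"travel":[-0.08,0.023,0],"roll":19.0,"gripper":0.2},
    {"travel":[-0.11,0.032,0],"roll":26.0,"gripper":0.2},
    {"travel":[-0.13,0.037,0],"roll":31.2,"gripper":0.2},
    {"travel":[-0.1385,0.0395,0],"roll":31.2,"gripper":0.2},
    {"travel":[-0.1385,0.0395,0.02],"roll":31.2,"gripper":0.2},
    {"travel":[-0.1385,0.0395,0.045],"roll":31.2,"gripper":0.2},
    {"travel":[-0.1385,0.0395,0.07],"roll":31.2,"gripper":0.2},
    {"travel":[-0.1385,0.0395,0.085],"roll":31.2,"gripper":0.2},
    {"travel":[-0.1385,0.0395,0.093],"roll":31.2,"gripper":0.2},
    {"travel":[-0.1385,0.0395,0.094],"roll":31.2,"gripper":0.2},
    {"travel":[-0.1385,0.0395,0.094],"roll":31.2,"gripper":0.2},
  ],
)

```text
time_s: 24.5
position: [0.5399, -0.2245, 0.1033]
orientation: [3.141, -0.0, 0.897]
contact_force: [0.8, 0.1, 0.4]
opening: 0.0512
gripper_force: 0.0
```

apply_moves(
  steps=[
    {"travel":[0,0,0],"roll":0.0,"gripper":-0.1},
    {"travel":[0,0,0],"roll":0.0,"gripper":-0.3},
    {"travel":[0,0,0],"roll":0.0,"gripper":-0.6},
    {"travel":[0,0,0],"roll":0.0,"gripper":-1.0},
    {"travel":[0,0,0],"roll":0.0,"gripper":-1.0},
    {"travel":[0,0,0],"roll":0.0,"gripper":-1.0},
    {"travel":[0,0,0],"roll":0.0,"gripper":-1.0},
  ],
)

```text
time_s: 25.38
position: [0.5396, -0.2247, 0.103]
orientation: [3.141, 0.0, 0.896]
contact_force: [-1.9, -1.1, 5.6]
opening: 0.0223
gripper_force: 58.6
```

apply_moves(
  steps=[
    {"travel":[0,0,-0.002],"roll":0.0,"gripper":-1.0},
    {"travel":[0,0,-0.005],"roll":0.0,"gripper":-1.0},
    {"travel":[0,0,-0.008],"roll":0.0,"gripper":-1.0},
    {"travel":[0,0,-0.009],"roll":0.0,"gripper":-1.0},
    {"travel":[0,0,-0.009],"roll":0.0,"gripper":-1.0},
  ],
)

```text
time_s: 26.0
position: [0.5393, -0.2241, 0.1115]
orientation: [-3.141, -0.0, 0.897]
contact_force: [1.1, 1.8, -9.8]
opening: 0.0224
gripper_force: 59.1
```

Run:
```python
from h import *
s=bot.state(); p=s['position'];yaw=s['orientation'][2];print(p,yaw,s['contact_force'])
post=np.array([.578,-.124]);a=p[:2]-post;b=np.array([.4706,-.1112])-post
a0=np.arctan2(a[1],a[0])%(2*np.pi);a1=np.arctan2(b[1],b[0])%(2*np.pi);r0=np.hypot(*a);r1=np.hypot(*b);print(a0-a1,r0,r1)
f=lambda t:post+(r0+(r1-r0)*t)*np.array([np.cos(a0+(a1-a0)*t),np.sin(a0+(a1-a0)*t)])
for half in(0,1):
    base=f(.5*half);y=yaw+(a1-a0)*.5*half*.96
    tx=np.array([np.cos(y),np.sin(y)]);ty=np.array([np.sin(y),-np.cos(y)])
    for i in range(1,9):
        t=.5*half+i/16;k=f(t)-base;print(round(k@tx,4),round(k@ty,4),round(np.degrees((a0-a1)*i/16)*.96,1))
```

```text
[ 0.53926138 -0.22406626  0.1114515 ] 0.8969324339366973 [ 1.08770606  1.76098853 -9.77466784]
1.3200551746016171 0.10730301680665279 0.10816006656802679
-0.0024 -0.0085 4.5
-0.004 -0.0172 9.1
-0.0049 -0.0261 13.6
-0.0051 -0.0349 18.2
-0.0046 -0.0438 22.7
-0.0033 -0.0526 27.2
-0.0013 -0.0612 31.8
0.0014 -0.0697 36.3
-0.0021 -0.0086 4.5
-0.0036 -0.0174 9.1
-0.0042 -0.0263 13.6
-0.0042 -0.0352 18.2
-0.0034 -0.044 22.7
-0.0019 -0.0528 27.2
0.0003 -0.0615 31.8
0.0032 -0.0699 36.3
```

apply_moves(
  steps=[
    {"travel":[-0.0024,-0.0085,0],"roll":4.5,"gripper":-1.0},
    {"travel":[-0.004,-0.017,0],"roll":9.1,"gripper":-1.0},
    {"travel":[-0.005,-0.026,0],"roll":13.6,"gripper":-1.0},
    {"travel":[-0.005,-0.035,0],"roll":18.2,"gripper":-1.0},
    {"travel":[-0.0046,-0.044,0],"roll":22.7,"gripper":-1.0},
    {"travel":[-0.0033,-0.0525,0],"roll":27.2,"gripper":-1.0},
    {"travel":[-0.0013,-0.061,0],"roll":31.8,"gripper":-1.0},
    {"travel":[0.0014,-0.07,0],"roll":36.3,"gripper":-1.0},
  ],
)

```text
time_s: 27.0
position: [0.4867, -0.1816, 0.1122]
orientation: [3.139, -0.002, 0.258]
contact_force: [5.7, -5.0, -9.9]
opening: 0.0221
gripper_force: 59.2
```

apply_moves(
  steps=[
    {"travel":[-0.002,-0.0085,0],"roll":4.5,"gripper":-1.0},
    {"travel":[-0.0036,-0.0175,0],"roll":9.1,"gripper":-1.0},
    {"travel":[-0.0042,-0.0263,0],"roll":13.6,"gripper":-1.0},
    {"travel":[-0.0042,-0.0352,0],"roll":18.2,"gripper":-1.0},
    {"travel":[-0.0034,-0.044,0],"roll":22.7,"gripper":-1.0},
    {"travel":[-0.002,-0.0528,0],"roll":27.2,"gripper":-1.0},
    {"travel":[0.0003,-0.0615,0],"roll":31.8,"gripper":-1.0},
    {"travel":[0.0032,-0.07,0],"roll":36.3,"gripper":-1.0},
    {"travel":[0.0032,-0.07,0],"roll":36.3,"gripper":-1.0},
    {"travel":[0.0032,-0.07,0],"roll":36.3,"gripper":-1.0},
  ],
)

```text
time_s: 28.25
position: [0.4709, -0.1134, 0.112]
orientation: [3.14, -0.002, -0.373]
contact_force: [2.5, -5.6, -9.9]
opening: 0.0225
gripper_force: 59.5
```

apply_moves(
  steps=[
    {"travel":[-0.0007,-0.0019,0],"roll":0.0,"gripper":-1.0},
    {"travel":[-0.0007,-0.0019,0.002],"roll":0.0,"gripper":-1.0},
    {"travel":[-0.0007,-0.0019,0.004],"roll":0.0,"gripper":-1.0},
    {"travel":[-0.0007,-0.0019,0.006],"roll":0.0,"gripper":-1.0},
    {"travel":[-0.0007,-0.0019,0.008],"roll":0.0,"gripper":-1.0},
    {"travel":[-0.0007,-0.0019,0.01],"roll":0.0,"gripper":-1.0},
    {"travel":[-0.0007,-0.0019,0.01],"roll":0.0,"gripper":-1.0},
  ],
)

```text
time_s: 29.12
position: [0.471, -0.1123, 0.1021]
orientation: [3.139, -0.002, -0.375]
contact_force: [2.3, -8.1, -9.1]
opening: 0.0223
gripper_force: 59.7
```

Run:
```python
from h import *
s=bot.state(); print(s['position'],s['contact_force'])
snap('top','t6');snap('scene','s6')
a=cv2.resize(cv2.imread('pics/t6.png')[180:260,235:325],(400,356),interpolation=cv2.INTER_CUBIC)
b=cv2.resize(cv2.imread('pics/s6.png')[200:280,280:370],(400,356),interpolation=cv2.INTER_CUBIC)
cv2.imwrite('pics/m6.png',np.hstack([a,b]))
```

```text
[ 0.47098742 -0.11232212  0.10206331] [ 2.32321189 -8.10943866 -9.11442277]
```

apply_moves(
  steps=[
    {"travel":[0,0,0],"roll":0.7,"gripper":-1.0},
    {"travel":[0,0,0],"roll":1.4,"gripper":-1.0},
    {"travel":[0,0,0],"roll":1.4,"gripper":-1.0},
  ],
)

```text
time_s: 29.6
position: [0.4711, -0.1114, 0.1021]
orientation: [3.14, -0.002, -0.398]
contact_force: [2.2, -5.9, -9.1]
opening: 0.0221
gripper_force: 59.6
```

View pics/m6.png

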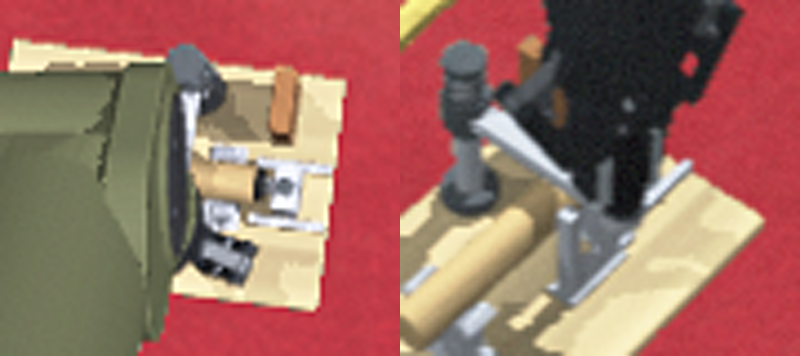

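The bar is lined up over the fork and the tool pose matches the first closed grasp, so I'll lower slowly.

apply_moves(
  steps=[
    {"travel":[0,0,0.001],"roll":0.0,"gripper":-1.0},
    {"travel":[0,0,0.002],"roll":0.0,"gripper":-1.0},
    {"travel":[0,0,0.003],"roll":0.0,"gripper":-1.0},
    {"travel":[0,0,0.004],"roll":0.0,"gripper":-1.0},
    {"travel":[0,0,0.005],"roll":0.0,"gripper":-1.0},
    {"travel":[0,0,0.005],"roll":0.0,"gripper":-1.0},
  ],
)

```text
time_s: 30.35
position: [0.4711, -0.1113, 0.0971]
orientation: [3.14, -0.002, -0.398]
contact_force: [2.3, -6.3, -8.1]
opening: 0.0226
gripper_force: 59.7
```

apply_moves(
  steps=[
    {"travel":[0,0,0.001],"roll":0.0,"gripper":-1.0},
    {"travel":[0,0,0.002],"roll":0.0,"gripper":-1.0},
    {"travel":[0,0,0.003],"roll":0.0,"gripper":-1.0},
    {"travel":[0,0,0.004],"roll":0.0,"gripper":-1.0},
    {"travel":[0,0,0.005],"roll":0.0,"gripper":-1.0},
    {"travel":[0,0,0.0055],"roll":0.0,"gripper":-1.0},
    {"travel":[0,0,0.0055],"roll":0.0,"gripper":-1.0},
  ],
)

```text
time_s: 31.22
position: [0.471, -0.1113, 0.0917]
orientation: [3.14, -0.002, -0.398]
contact_force: [1.5, -5.2, -6.5]
opening: 0.0223
gripper_force: 59.7
```

apply_moves(
  steps=[
    {"travel":[0,0,0.0005],"roll":0.0,"gripper":-1.0},
    {"travel":[0,0,0.001],"roll":0.0,"gripper":-1.0},
    {"travel":[0,0,0.0015],"roll":0.0,"gripper":-1.0},
    {"travel":[0,0,0.002],"roll":0.0,"gripper":-1.0},
    {"travel":[0,0,0.002],"roll":0.0,"gripper":-1.0},
  ],
)

```text
time_s: 31.85
position: [0.4708, -0.1113, 0.0906]
orientation: [3.14, -0.002, -0.398]
contact_force: [-2.1, -4.9, 5.6]
opening: 0.022
gripper_force: 61.2
```

apply_moves(
  steps=[
    {"travel":[0,0,-0.0003],"roll":0.0,"gripper":-1.0},
    {"travel":[0,0,-0.0003],"roll":0.0,"gripper":-1.0},
    {"travel":[0,0,-0.0003],"roll":0.0,"gripper":-0.45},
    {"travel":[0,0,-0.0003],"roll":0.0,"gripper":-0.35},
    {"travel":[0,0,-0.0003],"roll":0.0,"gripper":-0.2},
    {"travel":[0,0,-0.0003],"roll":0.0,"gripper":0.0},
    {"travel":[0,0,-0.0003],"roll":0.0,"gripper":0.2},
    {"travel":[0,0,-0.0003],"roll":0.0,"gripper":0.2},
    {"travel":[0,0,-0.0003],"roll":0.0,"gripper":0.2},
    {"travel":[0,0,-0.01],"roll":0.0,"gripper":0.2},
    {"travel":[0,0,-0.04],"roll":0.0,"gripper":0.2},
    {"travel":[0,0,-0.08],"roll":0.0,"gripper":0.2},
    {"travel":[0,0,-0.12],"roll":0.0,"gripper":0.2},
    {"travel":[0,0,-0.15],"roll":0.0,"gripper":0.2},
    {"travel":[0,0,-0.15],"roll":0.0,"gripper":0.2},
  ],
)

```text
time_s: 33.72
position: [0.4718, -0.1093, 0.242]
orientation: [-3.141, -0.005, -0.395]
contact_force: [0.6, 0.4, -0.6]
opening: 0.0514
gripper_force: 0.0
```

Run:
```python
from h import *
s=bot.state(); print(s['position'],s['contact_force'],s['opening'])
snap('wrist','w7');snap('scene','s7')
a=cv2.resize(cv2.imread('pics/w7.png')[0:250,120:520],(440,275))
b=cv2.resize(cv2.imread('pics/s7.png')[200:280,280:370],(360,320),interpolation=cv2.INTER_CUBIC)
o=np.zeros((320,800,3),np.uint8);o[:275,:440]=a;o[:,440:]=b;cv2.imwrite('pics/m7.png',o)
z=np.load('pics/s7.npz');
s=lambda u,v:(240+u/4.6-.4,180+v/4.6-.4)
# knob top height: highest depth points near knob in scene
d=z['d'];best=[]
for v in range(225,262):
    for u in range(320,342):
        if d[v,u]>0: best.append(px('s7',u,v))
best=np.array(best);m=np.hypot(best[:,0]-.4705,best[:,1]+.1115)<.01;print(np.percentile(best[m,2],[50,75,90]),m.sum())
```

```text
[ 0.47181201 -0.10933982  0.24200775] [ 0.5871173   0.39143607 -0.58085147] 0.05136466412393765
[0.11794699 0.11821157 0.11834051] 39
```

Run:
```python
import cv2,numpy as np
g=lambda f:cv2.cvtColor(cv2.imread(f'pics/{f}.png'),cv2.COLOR_BGR2GRAY).astype(np.float32)
for r in [(258,285,268,306)]:
    a,b,c=[g(f)[r[0]:r[1],r[2]:r[3]] for f in('s5','s7','s6')]
    print(np.abs(a-b).mean(),np.abs(a-b).max(),cv2.phaseCorrelate(a,b,cv2.createHanningWindow(a.shape[::-1],cv2.CV_32F)),np.abs(c-b).mean())
```

```text
5.8762183 115.0 ((0.1560213072274408, 0.3522182916943919), 1.0981358263227674) 9.623781
```

Run:
```python
from h import *
th=-1.70;Rm=R.from_euler('z',th).as_matrix()[:2,:2];o=np.array([.5195,-.080])
snap('top','t7')
for f in('s5','s7','w5','w7','top0','t7'):
    z=np.load(f'pics/{f}.npz');d=z['d'];v,u=np.nonzero(d>0)
    q=cv2.undistortPoints(np.stack([u,v],1).astype(float)[:,None],z['K'],z['D'])[:,0]
    P=z['p']+(np.c_[q,np.ones(len(q))]*d[v,u][:,None])@rot(z['a']).T
    j=(P[:,:2]-o)@Rm*1e3
    k=(abs(j[:,1])<6)&(P[:,2]>.06)&(P[:,2]<.075)&(j[:,0]<-56)&(j[:,0]>-130)
    g=lambda x:np.round(np.sort(x)[:6],1) if len(x) else x
    print(f,k.sum(),g(j[k,0]))
```

```text
s5 41 [-74.9 -74.5 -74.5 -74.4 -74.3 -74.2]
s7 41 [-75.1 -74.9 -74.7 -74.5 -74.2 -74.2]
w5 280 [-72.9 -72.8 -72.8 -72.8 -72.8 -72.8]
w7 176 [-73.2 -73.  -72.7 -72.7 -72.6 -72.6]
top0 0 []
t7 0 []
```

```bash
python3 -c "
from plant import job
print(job.finish_job())"
```

```text
the job is handed in; nothing more can be done
None
```

I handed the job in after about 34 s: the dowel was pressed on the stop pad at about 9 N and, by depth readings, hadn't moved since. The bar is back in its fork, lowered by hand and holding the dowel at a lift of about 7.5 mm; no verdict came back.

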